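# Sweep the glass offcuts into the red tray

### The arm

A 7-joint arm with a two-finger parallel gripper is mounted at the origin on the work surface. World frame = base frame: x ahead of the robot, y to its left, z up, the work surface at z = 0. Lengths are in m, angles in rad, forces in N, time in s.
With the tool pointing down it reaches from about 0.425 to 0.925 m from the base axis. Payload 6.8 kg.
Tool frame: the origin (TCP) lies midway between the tips of the shut fingers; the grasp point (between the pads) lies 19 mm behind it (r.grip_depth is the distance from the TCP to the grasp point, in m); z points along the fingers, y is the line along which they close (so a half turn about z gives the same grasp; the last joint's range is limited). The gripper opens to 85 mm and grips with 20 to 120 N. Pads are 22 mm wide; open, the fingers measure 114 mm over their backs; the gripper's body (76 mm by 85 mm) begins 54 mm behind the grasp point. The pads swing forward as they close: fully open they stand 13 mm farther back than shut.
Start: joints at [-1.398, 0.477, 0.022, 1.555, -0.011, 1.109, -0.083], TCP at [0.187, 0.649, 0.231] pointing down, gripper open.
Joint ranges: [-2.96, 2.96], [-0.34, 2.1], [-1.41, 1.46], [0.24, 2.44], [-1.37, 4.51], [0.17, 1.92], [-2.96, 2.96]. Speed limits (rad/s): [2.39, 2.39, 3.14, 3.14, 3.14, 3.14, 3.14].

### API

Orientations are given as a rotation vector (axis times angle).
In Python, from bench import telemetry, grab_frame, calibration, order, silhouettes, r gives the robot as it stands.
- The arm moves only by the tool apply_moves, never from a script. Its argument "moves" is a list of rows, each a list of 7 numbers: the turn, a rotation vector about the tool's x, y, z scaled (see below), then the shift along the tool's x, y, z scaled (see below), then the opening, from -1 (shut) to 1 (fully open). A call has exactly 8 rows; each row shifts and turns the commanded pose from where the row before left it, along the tool's axes as they then stand; what a row does not reach is not made up. The controller multiplies each number of a shift by 1000 mm and each number of a turn by 6 degrees. A row lasts 1/12 s, in which the tool goes at most 41.7 mm and 7.16 degrees, less where a joint would pass 70% of its speed; a pose out of reach is approached as far as the arm can. A call with a number of a shift or a turn outside -1 to 1 is refused whole. A call with a gripper value outside its range is refused whole. The fingers move at their own pace and stop on an object; "grip_force" is the grip in N (left out, the last holds). Time passes only in rows, so rows that do not move let the fingers close, or fill a call up. It gives the time, the measured TCP pose, the force, the opening and the grip force at its end, in the units of the state.
- telemetry.get_obs(): the state, without advancing time (a new reading comes with each control period).
- grab_frame(name): name is "scene" or "top" or "wrist"; returns the picture (384x512x3 uint8, blue, green, red); there is no depth.
- calibration(name): a dict with "fx", "fy", "cx", "cy" (pixels), "world_from_camera" (4x4, takes a point from camera to world coordinates); the wrist camera has in their place "mount" (4x4, takes a point from camera to tool coordinates, whose origin is the TCP and whose axes are the flange's). Camera axes: x right, y down, z forward; pixel columns grow to the right and rows downward; lengths in m; the calibration is good to about 2 mm. A picture is of the moment at which its call begins: read the wrist's pose just before it. calibration takes no time and is no camera call.
- order.hand_in(): hands the job in; it is judged then, once.
Trained networks look in the newest picture that a camera, given by its name, has taken for a name from the list of things; names that differ only in an ending like _2 or _b are one class to them, and where a whole thing is asked for, a point or a joint stands for the part that bears it (a point fixed in the world has none). Each returns a list of dicts, best first, with "p" (0 to 1); they miss things now and then, are a little off and sometimes report something else, mostly with a low value. They report only what shows in the picture. A call takes as long as a camera call. They do not tell look-alikes from the thing itself.
- silhouettes(thing, camera): "mask" (384x512 bool, what is visible of it) and "extent" ([centre column, centre row, width, height] in pixels, round what is visible of it).
The state is a dict: "clock": time; "joints": joint angles; "qvel": joint speeds; "tau": joint torques, N m; "tcp_pos": TCP position; "orientation": TCP orientation; "contact_force": force on the tool from outside, world axes, zero at the start; "moment": the same for the moment, N m; "grip_width": finger opening in m; "gripper_force": force on a finger pad.
Only numpy, scipy, OpenCV 4.12 (cv2) and the standard library are available. Lean on these libraries where they do the work, as an engineer would, in place of code of your own. Each camera call takes 0.05 s, during which the arm holds its last target. There are 200 camera calls.

### The job

Three bits of scrap glass lie on the raised steel work board: a green disc, an orange bar and a yellow square. With your fingertips, sweep all three across the board and over its edge into the empty red tray at its side (not the blue one, which holds finished beads); slide them, never pick them up. Leave the little glass bird, the amber jar and the tweezers standing or lying where they are.

Things in the scene. Friction and masses are not known exactly. Their poses are not given: they have to be found in the camera images.
- board: Fixed work board with a flat dark steel top, 220 mm along its x, 260 mm along its y, top 40 mm above the bench. Origin: centre of its underside; z up. A light wooden lip, 8 mm wide, lines the near edge (x -110 to -118 mm), 10 mm above the steel; the other edges have no rim. One tray stands at its +y edge, the other at its -y edge; which is which changes.
- red_tray: Fixed, empty, open red tray with axes parallel to the board's: 240 mm along x, 90 mm along y, 26 mm high, walls and floor 3 mm, so its rim is 14 mm below the board's top. Origin: centre of its underside, 177 mm along y from the board's centre (2 mm gap to the board). The offcuts belong in it.
- blue_tray: Fixed open blue tray, same size and origin as the red one, at the other y edge of the board; glass beads are fixed in it. No offcut belongs in it.
- green_disc: Loose bright green glass disc, 26 mm diameter, 10 mm thick, lying flat on the board, about 14 g. Origin at its centre.
- orange_bar: Loose orange glass bar, 32 mm (its x) by 18 mm (its y) by 12 mm thick, lying flat on the board, about 17 g. Origin at its centre.
- yellow_square: Loose yellow glass square, 22 by 22 mm, 12 mm thick, lying flat on the board, about 15 g. Origin at its centre.
- bird: Loose bystander: little blue glass bird on a white round foot of 32 mm diameter, 54 mm tall, standing on the board's far (+x) strip. Origin: centre of its underside.
- frit_jar: Loose bystander: amber glass jar with lid, 34 mm diameter, 45 mm tall, standing on the board's far (+x) strip. Origin: centre of its underside.
- tweezers: Loose bystander: steel tweezers, about 140 mm long, 16 mm wide, 8 mm high, lying on the bench just beyond the board's far (+x) edge, along that edge. Origin: middle of the underside, x along their length.
Things that resemble listed ones, but are neither listed nor needed, are in the scene too. What is meant by the yellow_square is not purple, and is the smaller of those in its own colour.

How it is judged:
At the end, for the whole second after the job is handed in: The green disc, orange bar and yellow square all lie at rest within the red tray (centre inside its outline and less than 34 mm above its underside); the bird, jar and tweezers are within 15 mm of where they began and not tipped over (x of green_disc in the frame of red_tray between -0.12 and 0.12 m and y of green_disc in the frame of red_tray between -0.045 and 0.045 m and z of each of green_disc, orange_bar, yellow_square in the frame of red_tray below 0.034 m and linear speed of each of green_disc, orange_bar, yellow_square below 0.03 m/s and x of orange_bar in the frame of red_tray between -0.12 and 0.12 m and y of orange_bar in the frame of red_tray between -0.045 and 0.045 m and x of yellow_square in the frame of red_tray between -0.12 and 0.12 m and y of yellow_square in the frame of red_tray between -0.045 and 0.045 m and distance of each of bird, frit_jar, tweezers from where it was at the start of the episode below 0.015 m and angle between each of bird, frit_jar, tweezers's own z axis and vertical below 0.3 rad); the robot touches nothing.
It fails at once if an offcut is lifted more than 15 mm off the board (z of green_disc in the frame of board above 0.06 m or z of any of orange_bar, yellow_square in the frame of board above 0.061 m).
It fails at once if a bystander (bird, jar, tweezers) is moved more than 15 mm or tipped over (distance of any of bird, frit_jar, tweezers from where it was at the start of the episode above 0.015 m or angle between any of bird, frit_jar, tweezers's own z axis and vertical above 0.3 rad).
It also fails if it takes over 64 s, if anything falls off the work surface, if the arm or the gripper's body presses on something with over 40 N, if the wrist force passes 120 N, or if a joint passes its speed limit or range.

## Working session

There is one attempt and no reset: what is moved stays moved. The work goes in short steps, Python scripts to look and compute and a tool call to move; the robot and the scene stay as the last step left them, time stands still between calls to the robot, and variables do not carry over. Pictures are saved under pics/ and viewed, at most 10 in all, crops included, and the job is handed in when it is done.

Besides the shell and the picture viewer there is one more tool, called after "Request:" by a JSON object that holds its "api" and its "payload". apply_moves: Moves the arm, as the interface text tells. Its arguments: {"type":"object","properties":{"moves":{"type":"array"},"grip_force":{"type":"number"}},"required":["moves"]}

```bash
mkdir -p pics; cat > h.py <<'E'
import numpy as np,cv2
from bench import telemetry, grab_frame, calibration, order, silhouettes, r
def px2w(cam,u,v,z):
    c=calibration(cam);T=np.array(c["world_from_camera"])
    d=T[:3,:3]@np.array([(u-c["cx"])/c["fx"],(v-c["cy"])/c["fy"],1.]);o=T[:3,3]
    return o+d*(z-o[2])/d[2]
def find(cam,z):
    for n,zz in z.items():
        for s in silhouettes(n,cam):
            if s["p"]<.2: continue
            m=s["mask"].astype(np.uint8)
            c,_=cv2.findContours(m,0,2)
            if not c: continue
            c=max(c,key=cv2.contourArea).reshape(-1,2).astype(float)
            w=np.array([px2w(cam,u,v,zz)[:2] for u,v in c])*1000
            (cx,cy),(a,b),an=cv2.minAreaRect(w.astype(np.float32))
            print(n,round(s["p"],2),"px",np.round(s["extent"]),"w",np.round([cx,cy,a,b,an],1))
E
python3 - <<'E'
from h import *
f=grab_frame("top");cv2.imwrite("pics/top.png",f);
find("top",dict(board=.04,red_tray=.026,blue_tray=.026,green_disc=.05,orange_bar=.052,yellow_square=.052,bird=.05,frit_jar=.08,tweezers=.008))
cv2.imwrite("pics/scene.png",grab_frame("scene"))
o=telemetry.get_obs();print(o)
E
```

```text
board 0.97 px [282. 186. 183. 164.] w [560.8  -3.2 230.5 262.3   7.3]
red_tray 0.72 px [387. 167.  79. 148.] w [ 588.1 -178.6  241.2   90.9    8. ]
blue_tray 0.86 px [174. 204.  69. 152.] w [541.1 173.3 240.4  91.4   7.4]
green_disc 0.74 px [271. 204.  16.  17.] w [531.5  12.   23.8  23.8  43.3]
orange_bar 0.47 px [277. 176.  19.  20.] w [571.7   1.9  19.2  33.9  54.6]
yellow_square 0.75 px [256. 235.  14.  12.] w [480.9  41.2  22.8  22.2  74.4]
yellow_square 0.65 px [284. 298.  17.  19.] w [381.6  -1.3  26.9  29.8  81. ]
yellow_square 0.64 px [233. 310.  16.  15.] w [365.8  80.8  20.3  21.1  52.3]
bird 0.92 px [293. 124.  22.  27.] w [658.8 -29.   46.2  29.8   4. ]
bird 0.24 px [284. 186. 180. 164.] w [559.5  -2.6 226.  258.    7.8]
frit_jar 0.94 px [243. 133.  23.  24.] w [638.5  52.9  40.   32.5  12.5]
tweezers 0.75 px [293. 104.  82.  18.] w [702.  -27.9  21.1 136.3   7.5]
{'clock': 0.55, 'joints': array([-1.3981059 ,  0.47698526,  0.02238542,  1.5553794 , -0.01149013,
        1.10928835, -0.08309452]), 'qvel': array([ 0.00015643,  0.0007038 ,  0.00022593,  0.00062685,  0.00011021,
       -0.00046148, -0.00018425]), 'tau': array([-9.92120040e-04, -5.95904911e+01,  1.60504941e+00, -2.81366068e+01,
        1.23655424e-02,  1.91198698e-03, -8.49330121e-06]), 'tcp_pos': array([0.18704778, 0.64859942, 0.23132623]), 'orientation': array([-4.39612916e-01, -3.11067439e+00, -1.07851134e-04]), 'contact_force': array([-0.04244267,  0.05523723, -0.22696894]), 'moment': array([-0.03335907,  0.02874763,  0.02484338]), 'gripper_force': 0.0, 'grip_width': 0.08558749967272829}
```

View pics/top.png

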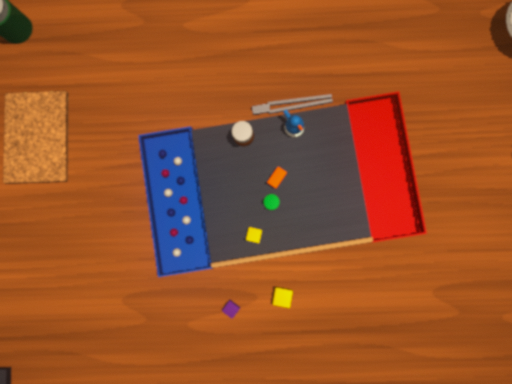

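View pics/scene.png

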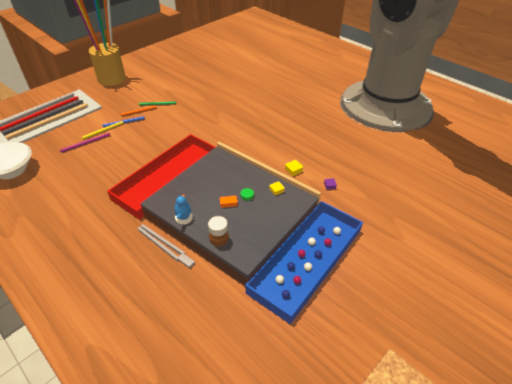

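The candidates for the yellow square in the top view are yellow at (256,235) on the board, yellow at (284,298) on the bench, and purple at (231,309). The one on the board is yellow and the smaller of the two yellows, so it fits. The red tray is on the right at (387,167), which is −y. I'll confirm in a crop and get board-frame positions.

```bash
python3 - <<'E'
from h import *
f=cv2.imread("pics/top.png");cv2.imwrite("pics/crop.png",cv2.resize(f[90:330,190:390],None,fx=2.4,fy=2.4,interpolation=2))
hsv=cv2.cvtColor(f,cv2.COLOR_BGR2HSV)
a=np.radians(7.6);X=np.array([np.cos(a),np.sin(a)]);Y=np.array([-X[1],X[0]]);C=np.array([564.6,-2.6])
for n,u,v,h in [("yel",256,235,.046),("grn",271,202,.045),("org",277,177,.046),("yel2",284,298,.01)]:
    w=px2w("top",u,v,h)[:2]*1000;print(n,w.round(1),"board",(X@(w-C)).round(1),(Y@(w-C)).round(1))
E
```

```text
yel [479.7  38.4] board -78.8 51.9
grn [531.9  12.9] board -30.4 19.6
org [572.    1.9] board 7.9 3.5
yel2 [374.5  -3.5] board -188.5 24.3
```

View pics/crop.png

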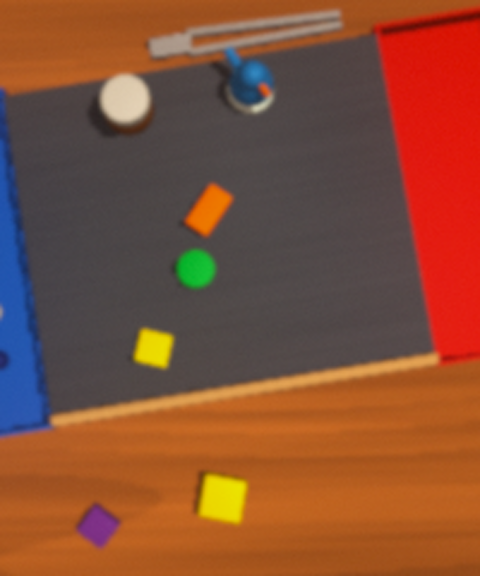

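Request:
{"api": "apply_moves", "payload": {"moves": [[0, 0, 1, 0, 0, 0, -0.75], [0, 0, 1, 0, 0, 0, -0.75], [0, 0, 1, 0, 0, 0, -0.75], [0, 0, 1, 0, 0, 0, -0.75], [0, 0, 1, 0, 0, 0, -0.75], [0, 0, 1, 0, 0, 0, -0.75], [0, 0, 1, 0, 0, 0, -0.75], [0, 0, 1, 0, 0, 0, -0.75]]}}

```text
clock: 1.22
tcp_pos: [0.187, 0.6486, 0.2314]
orientation: [-1.674, -2.659, -0.0]
contact_force: [-0.9, -0.5, -0.2]
grip_width: 0.0109
gripper_force: 0.0
```

Request:
{"api": "apply_moves", "payload": {"moves": [[0, 0, 1, 0, 0, 0, -0.75], [0, 0, 1, 0, 0, 0, -0.75], [0, 0, 1, 0, 0, 0, -0.75], [0, 0, 0.05, 0, 0, 0, -0.75], [0, 0, 0, -0.03, 0.01, 0, -0.75], [0, 0, 0, -0.03, 0.01, 0, -0.75], [0, 0, 0, -0.03, 0.01, 0, -0.75], [0, 0, 0, -0.03, 0.01, 0, -0.75]]}}

```text
clock: 1.88
tcp_pos: [0.2431, 0.5337, 0.2313]
orientation: [2.065, 2.368, 0.0]
contact_force: [0.7, 0.3, -0.1]
grip_width: 0.0105
gripper_force: 0.0
```

The crop confirms it: the yellow piece on the board (crop 154,348) is smaller than the one on the bench (crop 223,498).

Request:
{"api": "apply_moves", "payload": {"moves": [[0, 0, 0, -0.03, 0.011, 0, -0.75], [0, 0, 0, -0.03, 0.011, 0, -0.75], [0, 0, 0, -0.03, 0.011, 0, -0.75], [0, 0, 0, -0.03, 0.011, 0, -0.75], [0, 0, 0, -0.03, 0.011, 0, -0.75], [0, 0, 0, -0.03, 0.011, 0, -0.75], [0, 0, 0, -0.03, 0.011, 0, -0.75], [0, 0, 0, -0.03, 0.011, 0, -0.75]]}}

```text
clock: 2.55
tcp_pos: [0.3622, 0.3073, 0.2316]
orientation: [-2.065, -2.368, -0.001]
contact_force: [0.7, 0.0, -0.6]
grip_width: 0.011
gripper_force: 0.0
```

Request:
{"api": "apply_moves", "payload": {"moves": [[0, 0, 0, -0.03, 0.01, 0, -0.75], [0, 0, 0, -0.03, 0.01, 0, -0.75], [0, 0, 0, -0.03, 0.01, 0, -0.75], [0, 0, 0, -0.03, 0.01, 0, -0.75], [0, 0, 0, -0.03, 0.01, 0, -0.75], [0, 0, 0, -0.03, 0.01, 0, -0.75], [0, 0, 0, -0.03, 0.01, 0, -0.75], [0, 0, 0, -0.03, 0.01, 0, -0.75]]}}

```text
clock: 3.22
tcp_pos: [0.4732, 0.08, 0.2317]
orientation: [2.065, 2.368, 0.001]
contact_force: [0.4, 0.4, -0.6]
grip_width: 0.0106
gripper_force: 0.0
```

```bash
cat >> h.py <<'E'
from scipy.spatial.transform import Rotation as R
a=np.radians(7.6);BX=np.array([np.cos(a),np.sin(a)]);BY=np.array([-BX[1],BX[0]]);C=np.array([564.6,-2.6])
def st():
    o=telemetry.get_obs();p=o["tcp_pos"]*1000;d=p[:2]-C
    m=R.from_rotvec(o["orientation"]).as_matrix()
    print("t",o["clock"],"board",(BX@d).round(1),(BY@d).round(1),"z",p[2].round(1),"ty",np.degrees(np.arctan2(m[1,1],m[0,1])).round(1),o["contact_force"].round(1))
E
python3 -c "
from h import *
st()"
```

```text
t 3.2167 board -79.6 93.9 z 231.7 ty 7.8 [ 0.4  0.4 -0.6]
```

Request:
{"api": "apply_moves", "payload": {"moves": [[0, 0, 0, 0, 0, 0.035, -0.75], [0, 0, 0, 0, 0, 0.035, -0.75], [0, 0, 0, 0, 0, 0.035, -0.75], [0, 0, 0, 0, 0, 0.035, -0.75], [0, 0, 0, 0, 0, 0.025, -0.75], [0, 0, 0, 0, 0, 0.015, -0.75], [0, 0, 0, 0, 0, 0.007, -0.75], [0, 0, 0, 0, 0, 0, -0.75]]}}

```text
clock: 3.88
tcp_pos: [0.472, 0.0812, 0.0432]
orientation: [-2.066, -2.365, 0.003]
contact_force: [-0.1, -0.1, 0.9]
grip_width: 0.0106
gripper_force: 0.0
```

```bash
python3 -c "
from h import *
st();a=grab_frame('wrist');b=grab_frame('scene');cv2.imwrite('pics/w1.png',np.hstack([a[:,60:460],b[100:340,60:460].repeat(1,0) if 0 else cv2.resize(b[110:340,100:340],(400,384))]))"
```

```text
t 3.8833 board -80.7 95.3 z 43.2 ty 7.7 [-0.1 -0.1  0.9]
```

View pics/w1.png

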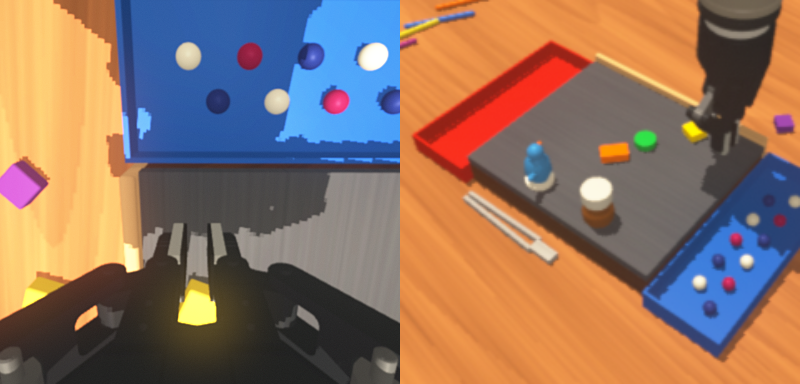

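The fingertips (197,240) are down just behind the yellow square (197,300) and in line with it. Now I sweep toward the red tray.

Request:
{"api": "apply_moves", "payload": {"moves": [[0, 0, 0, -0.008, 0.001, 0, -0.75], [0, 0, 0, -0.014, 0.001, 0, -0.75], [0, 0, 0, -0.014, 0, 0, -0.75], [0, 0, 0, -0.014, 0, 0, -0.75], [0, 0, 0, -0.014, 0, 0, -0.75], [0, 0, 0, -0.014, 0, 0, -0.75], [0, 0, 0, -0.014, 0, 0, -0.75], [0, 0, 0, -0.014, 0, 0, -0.75]]}}

```text
clock: 4.65
tcp_pos: [0.4898, -0.0245, 0.0457]
orientation: [2.067, 2.363, 0.003]
contact_force: [0.1, 0.0, -0.6]
grip_width: 0.0109
gripper_force: 0.0
```

```bash
python3 -c "
from h import *
st();grab_frame('top');find('top',dict(yellow_square=.046))"
```

```text
t 4.65 board -77.1 -11.8 z 45.7 ty 7.6 [ 0.1  0.  -0.6]
yellow_square 0.62 px [228. 308.   8.  12.] w [369.1  86.7   9.9  21.7  61.7]
```

Request:
{"api": "apply_moves", "payload": {"moves": [[0, 0, 0, -0.015, 0, 0.001, -0.75], [0, 0, 0, -0.015, 0, 0.001, -0.75], [0, 0, 0, -0.015, 0, 0, -0.75], [0, 0, 0, -0.015, 0, 0, -0.75], [0, 0, 0, -0.015, 0, 0, -0.75], [0, 0, 0, -0.015, 0, 0, -0.75], [0, 0, 0, -0.015, 0, 0, -0.75], [0, 0, 0, -0.015, 0, 0, -0.75]]}}

```text
clock: 5.42
tcp_pos: [0.5053, -0.1424, 0.0431]
orientation: [2.067, 2.365, 0.002]
contact_force: [0.4, -0.4, -1.0]
grip_width: 0.0104
gripper_force: 0.0
```

Request:
{"api": "apply_moves", "payload": {"moves": [[0, 0, 0, -0.005, 0, 0, -0.75], [0, 0, 0, 0, 0, 0, -0.75], [0, 0, 0, 0, 0, -0.02, -0.75], [0, 0, 0, 0, 0, -0.03, -0.75], [0, 0, 0, 0, 0, -0.03, -0.75], [0, 0, 0, 0, 0, -0.03, -0.75], [0, 0, 0, 0, 0, 0, -0.75], [0, 0, 0, 0, 0, 0, -0.75]]}}

```text
clock: 6.08
tcp_pos: [0.5066, -0.1459, 0.1539]
orientation: [2.065, 2.364, 0.005]
contact_force: [-0.1, 0.7, 0.4]
grip_width: 0.0107
gripper_force: 0.0
```

```bash
python3 -c "
from h import *
st();f=grab_frame('top');cv2.imwrite('pics/w2.png',np.hstack([cv2.resize(f[80:330,130:440],(434,350)),cv2.resize(grab_frame('scene')[110:340,100:340],(365,350))]));find('top',dict(yellow_square=.01,green_disc=.045,orange_bar=.046))"
```

```text
t 6.0833 board -76.5 -134.3 z 153.9 ty 7.7 [-0.1  0.7  0.4]
yellow_square 0.87 px [285. 299.  20.  22.] w [376.5  -2.1  30.1  30.3  76.8]
yellow_square 0.72 px [234. 309.  15.  14.] w [360.3  84.7  21.1  23.3  44.3]
yellow_square 0.72 px [293. 123.  20.  31.] w [669.6 -30.6  48.1  32.5   1.4]
green_disc 0.67 px [272. 205.  16.  11.] w [532.7  12.   24.2  24.2  88.3]
orange_bar 0.63 px [279. 178.  16.  17.] w [572.2   1.8  16.2  31.1  54.6]
```

View pics/w2.png

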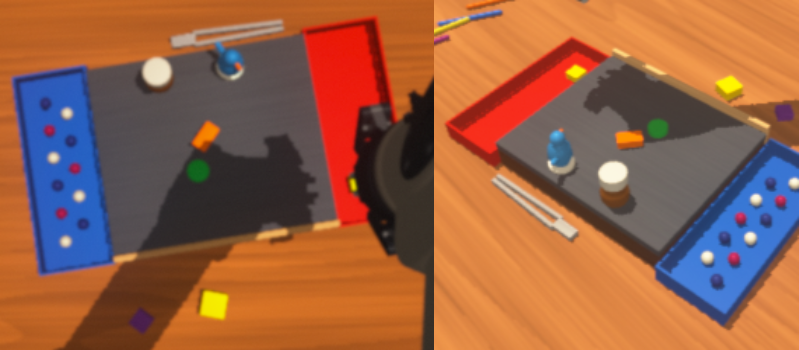

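The yellow square is in the red tray (scene crop 576,72), and everything else is where it was. Next is the orange bar.

Request:
{"api": "apply_moves", "payload": {"moves": [[0, 0, 0, 0.025, 0.012, 0, -0.8], [0, 0, 0, 0.025, 0.012, 0, -0.8], [0, 0, 0, 0.025, 0.012, 0, -0.8], [0, 0, 0, 0.025, 0.012, 0, -0.8], [0, 0, 0, 0.025, 0.012, 0, -0.8], [0, 0, 0, 0.025, 0.012, 0, -0.8], [0, 0, 0, 0.025, 0.012, 0, -0.8], [0, 0, 0, 0.003, 0.002, 0, -0.8]]}}

```text
clock: 7.0
tcp_pos: [0.5676, 0.047, 0.151]
orientation: [-2.059, -2.37, -0.001]
contact_force: [-0.4, 0.9, 0.7]
grip_width: 0.0088
gripper_force: 0.0
```

```bash
python3 -c "
from h import *
st()"
```

```text
t 7.0 board 9.6 48.7 z 151.0 ty 8.0 [-0.4  0.9  0.7]
```

Request:
{"api": "apply_moves", "payload": {"moves": [[0, 0, 0, 0, 0, 0.02, -0.8], [0, 0, 0, 0, 0, 0.025, -0.8], [0, 0, 0, 0, 0, 0.025, -0.8], [0, 0, 0, 0, 0, 0.02, -0.8], [0, 0, 0, 0, 0, 0.012, -0.8], [0, 0, 0, 0, 0, 0.006, -0.8], [0, 0, 0, 0, 0, 0, -0.8], [0, 0, 0, 0, 0, 0, -0.8]]}}

```text
clock: 7.67
tcp_pos: [0.5672, 0.0402, 0.0446]
orientation: [2.069, 2.363, 0.0]
contact_force: [0.4, 0.2, 0.4]
grip_width: 0.0086
gripper_force: 0.0
```

```bash
python3 -c "
from h import *
st()"
```

```text
t 7.6667 board 8.3 42.1 z 44.6 ty 7.6 [0.4 0.2 0.4]
```

Sweeping from y = 42 to about −137, a total of 179 mm.

Request:
{"api": "apply_moves", "payload": {"moves": [[0, 0, 0, -0.006, 0, 0.001, -0.8], [0, 0, 0, -0.01, 0, 0, -0.8], [0, 0, 0, -0.012, 0, 0, -0.8], [0, 0, 0, -0.012, 0, 0, -0.8], [0, 0, 0, -0.012, 0, 0, -0.8], [0, 0, 0, -0.012, 0, 0, -0.8], [0, 0, 0, -0.012, 0, 0, -0.8], [0, 0, 0, -0.012, 0, 0, -0.8]]}}

```text
clock: 8.33
tcp_pos: [0.5787, -0.0483, 0.0434]
orientation: [2.07, 2.363, 0.0]
contact_force: [0.1, 0.3, -0.1]
grip_width: 0.0084
gripper_force: 0.1
```

```bash
python3 -c "
from h import *
st();cv2.imwrite('pics/w3.png',np.hstack([cv2.resize(grab_frame('scene')[110:340,100:340],(400,384)),grab_frame('wrist')[:,60:460]]))"
```

```text
t 8.3333 board 8.0 -47.2 z 43.4 ty 7.6 [ 0.1  0.3 -0.1]
```

View pics/w3.png

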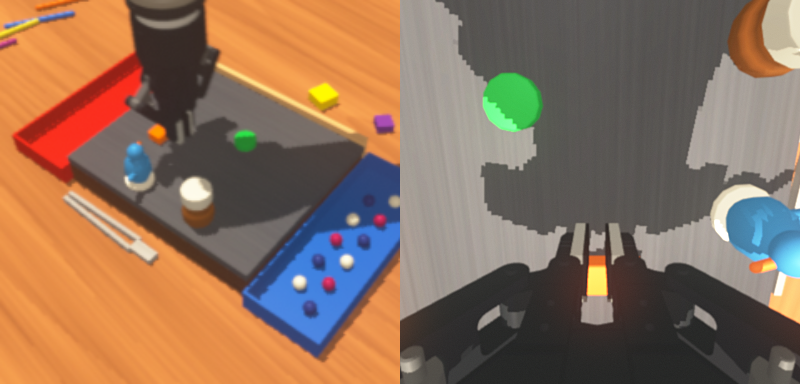

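The orange bar (left view 157,133; wrist view 597,275) is squared up ahead of the fingers. The green disc and bird are untouched, so I carry on over the edge.

Request:
{"api": "apply_moves", "payload": {"moves": [[0, 0, 0, -0.012, 0, 0, -0.8], [0, 0, 0, -0.012, 0, 0, -0.8], [0, 0, 0, -0.012, 0, 0, -0.8], [0, 0, 0, -0.012, 0, 0, -0.8], [0, 0, 0, -0.012, 0, 0, -0.8], [0, 0, 0, -0.012, 0, 0, -0.8], [0, 0, 0, -0.012, 0, 0, -0.8], [0, 0, 0, -0.008, 0, 0, -0.8]]}}

```text
clock: 9.1
tcp_pos: [0.5908, -0.1402, 0.0434]
orientation: [2.07, 2.362, -0.001]
contact_force: [0.7, -0.2, -0.4]
grip_width: 0.0084
gripper_force: 0.0
```

Request:
{"api": "apply_moves", "payload": {"moves": [[0, 0, 0, 0, 0, 0, -0.75], [0, 0, 0, 0, 0, 0, -0.75], [0, 0, 0, 0, 0, -0.02, -0.75], [0, 0, 0, 0, 0, -0.03, -0.75], [0, 0, 0, 0, 0, -0.03, -0.75], [0, 0, 0, 0, 0, -0.03, -0.75], [0, 0, 0, 0, 0, 0, -0.75], [0, 0, 0, 0, 0, 0, -0.75]]}}

```text
clock: 9.77
tcp_pos: [0.592, -0.1369, 0.155]
orientation: [2.066, 2.364, 0.004]
contact_force: [-0.2, -0.0, -0.9]
grip_width: 0.0104
gripper_force: 0.0
```

```bash
python3 -c "
from h import *
st();f=grab_frame('top');cv2.imwrite('pics/w4.png',np.hstack([cv2.resize(f[80:330,130:440],(434,350)),cv2.resize(grab_frame('scene')[110:340,100:340],(365,350))]));find('top',dict(green_disc=.045,orange_bar=.01))"
```

```text
t 9.7667 board 9.4 -136.7 z 155.0 ty 7.7 [-0.2 -0.  -0.9]
green_disc 0.76 px [271. 202.  14.  15.] w [531.9  11.3  22.6  22.6  88.2]
```

View pics/w4.png

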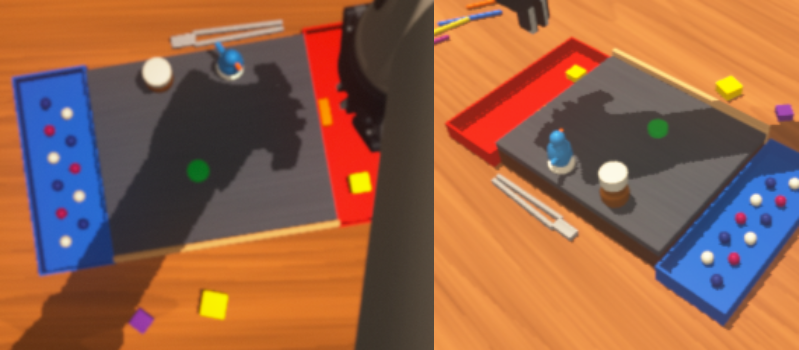

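The orange bar lies in the red tray near the board (left view 325,112), with the yellow square at (360,183). I'll check the bar's exact position once the arm is clear. The green disc is next, at board (−30, 19).

Request:
{"api": "apply_moves", "payload": {"moves": [[0, 0, 0, 0.028, -0.006, 0, -0.75], [0, 0, 0, 0.028, -0.006, 0, -0.75], [0, 0, 0, 0.028, -0.006, 0, -0.75], [0, 0, 0, 0.028, -0.006, 0, -0.75], [0, 0, 0, 0.028, -0.006, 0, -0.75], [0, 0, 0, 0.028, -0.006, 0, -0.75], [0, 0, 0, 0.022, -0.003, 0, -0.75], [0, 0, 0, 0.005, 0, 0, -0.75]]}}

```text
clock: 10.63
tcp_pos: [0.5242, 0.0548, 0.1519]
orientation: [-2.06, -2.367, 0.002]
contact_force: [0.5, -0.1, 0.3]
grip_width: 0.0107
gripper_force: 0.0
```

Request:
{"api": "apply_moves", "payload": {"moves": [[0, 0, 0, 0, 0, 0.02, -0.75], [0, 0, 0, 0, 0, 0.025, -0.75], [0, 0, 0, 0, 0, 0.025, -0.75], [0, 0, 0, 0, 0, 0.02, -0.75], [0, 0, 0, 0, 0, 0.012, -0.75], [0, 0, 0, 0, 0, 0.006, -0.75], [0, 0, 0, 0, 0, 0, -0.75], [0, 0, 0, 0, 0, 0, -0.75]]}}

```text
clock: 11.3
tcp_pos: [0.5267, 0.0499, 0.0456]
orientation: [2.07, 2.363, 0.0]
contact_force: [0.2, 0.1, 0.2]
grip_width: 0.0104
gripper_force: 0.0
```

```bash
python3 -c "
from h import *
st();grab_frame('top');find('top',dict(orange_bar=.01))"
```

```text
t 11.3 board -30.7 57.0 z 45.6 ty 7.6 [0.2 0.1 0.2]
orange_bar 0.48 px [363. 160.  10.  16.] w [ 601.5 -142.9   33.2   12.1    5.2]
```

The orange bar sits at tray y ≈ +33 mm, which is inside. Now I sweep the green disc.

Request:
{"api": "apply_moves", "payload": {"moves": [[0, 0, 0, -0.006, 0, 0.001, -0.75], [0, 0, 0, -0.01, 0, 0.001, -0.75], [0, 0, 0, -0.012, 0, 0, -0.75], [0, 0, 0, -0.012, 0, 0, -0.75], [0, 0, 0, -0.012, 0, 0, -0.75], [0, 0, 0, -0.012, 0, 0, -0.75], [0, 0, 0, -0.012, 0, 0, -0.75], [0, 0, 0, -0.012, 0, 0, -0.75]]}}

```text
clock: 12.07
tcp_pos: [0.538, -0.0386, 0.0433]
orientation: [2.07, 2.363, -0.0]
contact_force: [0.5, -0.1, -0.2]
grip_width: 0.0107
gripper_force: 0.2
```

```bash
python3 -c "
from h import *
st();grab_frame('scene');
for s in silhouettes('green_disc','scene')[:2]:
    w=px2w('scene',*s['extent'][:2],.045)[:2]*1000-C;print(s['p'],BX@w,BY@w)"
```

```text
t 12.0667 board -31.1 -32.2 z 43.3 ty 7.6 [ 0.5 -0.1 -0.2]
0.35 71.30239712282814 39.60100794907588
```

That detection is the jar; the disc is hidden behind the fingers. The pad force of 0.2 N shows contact, so I continue.

Request:
{"api": "apply_moves", "payload": {"moves": [[0, 0, 0, -0.013, 0, 0, -0.75], [0, 0, 0, -0.013, 0, 0, -0.75], [0, 0, 0, -0.013, 0, 0, -0.75], [0, 0, 0, -0.013, 0, 0, -0.75], [0, 0, 0, -0.013, 0, 0, -0.75], [0, 0, 0, -0.013, 0, 0, -0.75], [0, 0, 0, -0.013, 0, 0, -0.75], [0, 0, 0, -0.013, 0, 0, -0.75]]}}

```text
clock: 12.83
tcp_pos: [0.5519, -0.1413, 0.0433]
orientation: [2.069, 2.364, 0.0]
contact_force: [0.2, 0.5, -0.2]
grip_width: 0.0106
gripper_force: 0.0
```

Request:
{"api": "apply_moves", "payload": {"moves": [[0, 0, 0, -0.002, 0, 0, -0.75], [0, 0, 0, 0, 0, 0, -0.75], [0, 0, 0, 0, 0, -0.02, -0.75], [0, 0, 0, 0, 0, -0.035, -0.75], [0, 0, 0, 0, 0, -0.035, -0.75], [0, 0, 0, 0.02, 0, -0.035, -0.75], [0, 0, 0, 0.035, 0, 0, -0.75], [0, 0, 0, 0.035, 0, 0, -0.75]]}}

```text
clock: 13.5
tcp_pos: [0.5414, -0.0521, 0.1708]
orientation: [2.069, 2.359, 0.006]
contact_force: [0.3, 1.3, -0.8]
grip_width: 0.0106
gripper_force: 0.0
```

Request:
{"api": "apply_moves", "payload": {"moves": [[0, 0, 0, 0.035, 0, 0, -0.75], [0, 0, 0, 0.035, 0, 0, -0.75], [0, 0, 0, 0.035, 0, 0, -0.75], [0, 0, 0, 0.035, 0, 0, -0.75], [0, 0, 0, 0.035, 0, 0, -0.75], [0, 0, 0, 0.02, 0, 0, -0.75], [0, 0, 0, 0, 0, 0, -0.75], [0, 0, 0, 0, 0, 0, -0.75]]}}

```text
clock: 14.17
tcp_pos: [0.5134, 0.1426, 0.1681]
orientation: [-2.063, -2.368, 0.0]
contact_force: [-1.2, -2.2, 0.2]
grip_width: 0.0105
gripper_force: 0.0
```

```bash
python3 -c "
from h import *
st();f=grab_frame('top');cv2.imwrite('pics/w5.png',np.hstack([cv2.resize(f[80:330,130:440],(434,350)),cv2.resize(grab_frame('scene')[110:340,100:340],(365,350))]));find('top',dict(green_disc=.01,orange_bar=.012,yellow_square=.01,bird=.05,frit_jar=.08,tweezers=.008))"
```

```text
t 14.1667 board -31.5 150.7 z 168.1 ty 7.9 [-1.2 -2.2  0.2]
green_disc 0.73 px [382. 186.  14.  13.] w [ 558.1 -172.3   23.4   22.    88.1]
green_disc 0.32 px [284. 187. 182. 165.] w [563.4  -3.4 239.5 273.4   7.5]
orange_bar 0.52 px [381. 185.  15.  14.] w [ 557.  -171.8   26.7   23.6   88.1]
orange_bar 0.43 px [362. 159.   9.  17.] w [ 601.3 -142.8   32.9   11.9    6.6]
yellow_square 0.72 px [244. 134.  20.  22.] w [654.1  57.7  40.8  34.1  16.6]
yellow_square 0.6 px [388. 165.  79. 153.] w [ 590.1 -182.5  244.9   92.6    8.1]
yellow_square 0.56 px [284. 298.  18.  20.] w [377.4  -1.7  29.1  29.4  78.5]
yellow_square 0.53 px [231. 308.  15.  15.] w [359.6  85.   21.8  23.5  51.2]
bird 0.78 px [292. 125.  18.  28.] w [657.9 -29.1  30.7  41.3  88.1]
frit_jar 0.59 px [242. 134.  18.  21.] w [638.6  53.7  32.8  38.1  88.4]
tweezers 0.65 px [294. 102.  83.  16.] w [703.  -28.7  18.7 136.5   8.2]
```

View pics/w5.png

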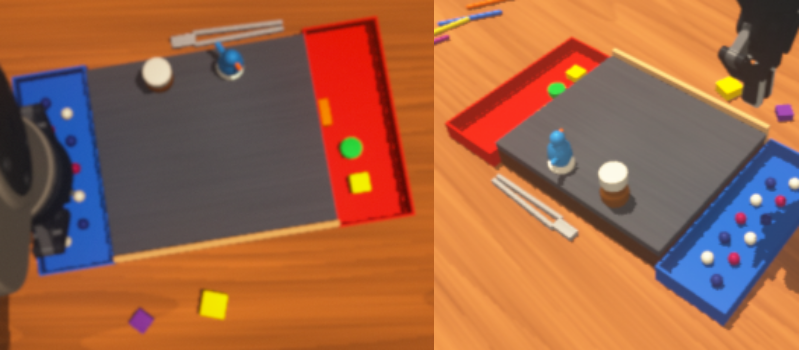

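All three offcuts are in the red tray: green (351,148), yellow (360,183) and orange (325,112). The bird, jar and tweezers have not moved, and the arm is clear.

```bash
python3 -c "
from h import *
print(order.hand_in())"
```

```text
the job is handed in; nothing more can be done
None
```

I swept the green disc, orange bar and yellow square into the red tray, left the bird, jar and tweezers where they were, and handed the job in at about 14 s (no verdict came back).

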